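Close the falling lid of the parts case softly

TASK

Close the parts case without a bang: with a fingertip push its leaning-open lid from behind until it tips over and starts to fall shut on its own, take the finger away, catch the lid from below on a finger before it lands, then lower it gently on the finger until it is fully shut, and draw the finger out. Do not grip or force the lid, and leave everything else on the bench where it is.

Things in the scene. Friction and masses are not known exactly. Their poses are not given: they have to be found in the camera images.
- case: Grey plastic parts case fixed to the green bench, a white tray of black rings inside: 240 mm along its x, 190 mm along its y, 75 mm high. Origin: centre of its underside, on the bench; z up. The hinge runs along its x on top of its +y wall; its -y wall is the front. Its x points away from the robot, within 0.35 rad of world x.
- hinge (a point): Middle of the hinge axis, fixed on the case, 75 mm above the bench; axes as the case's. The hinge is damped: past upright the lid (0.35 kg, some 1.7 N at the tongue) falls shut by itself at about 0.6 rad/s times the cosine of its angle, about 4 s from 1.4 to 0.3 rad, and would land too hard. To push it faster takes about 2.7 N per rad/s at the tongue.
- lid (a joint): Hinge angle of the grey lid, rad: 0 = shut, level on the case; 1.57 = upright; 1.8 = open stop, leaning back to the case's +y. It starts at 1.65 to 1.8 and by itself sinks back to the stop. Lid: flat plate 246 mm along the hinge, 6 mm thick plus 3 mm ribs outside, underside through the hinge axis, reaching 199 mm from it; a middle tongue 110 mm wide reaches 230 mm.
- tongue (a point): Middle of the tongue's outer edge, on the lid's underside, 230 mm from the hinge axis. Its -y axis points away from the hinge along the lid, its z is the lid's outer normal. With the lid shut the tongue juts 40 mm out over the front wall, underside 75 mm above the bench, free below.
- ring_a: Loose black plastic ring, 42 mm across, 11 mm high, lying on the bench in front of the case (its -y side); bystander.
- ring_b: Another such ring in front of the case; bystander.
- ring_c: Another such ring behind the case (its +y side); bystander.
- tweezers: Steel tweezers, 110 mm long, 10 mm high, lying in front of the case; bystander.
- screwdriver: Screwdriver, 150 mm long, lying behind the case; bystander.
- bottle: White bottle, 44 mm across and 110 mm high, standing behind the case, near its far end; bystander.
- cup: White cup, 70 mm across and 60 mm high, standing in front of the case, near its far end; bystander.

How it is judged:
By the outcome, as a careful person would: the job done as asked, in the order asked, and still so for the second after the job is handed in, with the robot touching nothing.
It also fails if it takes over 56 s, if anything falls off the work surface, if the arm or the gripper's body presses on something with over 40 N, if the wrist force passes 120 N, or if a joint passes its speed limit or range.

ROBOT

A 6-joint arm with a two-finger parallel gripper is mounted at the origin on the work surface. World frame = base frame: x ahead of the robot, y to its left, z up, the work surface at z = 0. Lengths are in m, angles in rad, forces in N, time in s.
With the tool pointing down it reaches from about 0.3 to 0.775 m from the base axis. Payload 14.6 kg.
Tool frame: the origin (TCP) lies at the very end of the fingers, on their centre line; the grasp point (between the pads) lies 19 mm behind it; z points along the fingers, y is the line along which they close (so a half turn about z gives the same grasp; the last joint's range is limited). The gripper opens to 94 mm and grips with 3 to 60 N. Pads are 16 mm wide; open, the fingers measure 119 mm over their backs; the gripper's body (75 mm by 177 mm) begins 78 mm behind the grasp point.
Start: joints at [1.075, 0.3, 1.521, -0, 1.321, -0.067], TCP at [0.229, 0.5, 0.205] pointing down, gripper open.
Joint ranges: [-3.03, 3.03], [-0.79, 2.21], [0.23, 2.52], [-1.04, 4.18], [0, 3.07], [-2.55, 2.55]. Speed limits (rad/s): [2.22, 2.22, 2.57, 3.14, 3.14, 3.14].

INTERFACE

Orientations are given as [roll, pitch, yaw] about the fixed x, y, z axes, in that order (R = Rz(yaw) Ry(pitch) Rx(roll)).
In Python, from station import ctrl gives the robot as it stands.
- The arm moves only by the shell command python3 -m pendant 'ROWS' [OPENING] [FORCE]. ROWS is JSON, a list of rows, each a list of 2 entries, a list of its own where there are three numbers: the shift along the world's x, y, z in cm, then the turn about the world's z in rad. A call has 1 to 20 rows; each row shifts and turns the commanded pose from where the row before left it; what a row does not reach is not made up. A row lasts 1/12 s, in which the tool goes at most 41.7 mm and 7.16 degrees, less where a joint would pass 70% of its speed; a pose out of reach is approached as far as the arm can. A call is refused whole if a number of a shift passes 4.17 or a number of a turn 0.125, either way. A call with a gripper value outside its range is refused whole. OPENING is the opening, from 0 (shut) to 1 (fully open), set as the call begins (- or left out, the last holds). The fingers move at their own pace and stop on an object; FORCE is the grip in N (left out, the last holds). Time passes only in rows, so rows that do not move let the fingers close. It gives the time, the measured TCP pose, the force, the opening and the grip force at its end, in the units of the state.
- ctrl.get_obs(): the state, without advancing time (a new reading comes with each control period).
- ctrl.camera(name): name is "scene" or "top" or "wrist"; returns a dict with "color" (480x640x3 uint8, red, green, blue), "intrinsics" (3x3 intrinsics, pixels), "k1" (the pictures are not rectified: a ray, as slopes to the right and down, at radius r is drawn at 1 + k1 r^2 times it, then the intrinsics apply), "camera_from_world" (4x4, takes a point from world to camera coordinates). Camera axes: x right, y down, z forward; pixel columns grow to the right and rows downward; lengths in m; the calibration is good to about 2 mm. A picture is of the moment at which its call begins. There is no depth.
- ctrl.hand_in(): hands the job in; it is judged then, once.
The state is a dict: "time_s": time; "qpos": joint angles; "joint_vel": joint speeds; "tau": joint torques, N m; "ee_pos": TCP position; "eef_rot": TCP orientation; "force": force on the tool from outside, world axes, zero at the start; "moment": the same for the moment, N m; "grip_width": finger opening in m; "grip_force": force on a finger pad.
Only numpy, scipy, OpenCV 4.12 (cv2) and the standard library are available. Lean on these libraries where they do the work, as an engineer would, in place of code of your own. Each camera call takes 0.05 s, during which the arm holds its last target. There are 200 camera calls.

## Working session

There is one attempt and no reset: what is moved stays moved. The work goes in short steps, Python scripts to look and compute and a shell command to move; the robot and the scene stay as the last step left them, time stands still between calls to the robot, and variables do not carry over. Pictures are saved under pics/ and viewed, at most 10 in all, crops included, and the job is handed in when it is done.

```bash
ls; mkdir -p pics; cat > h.py <<'E'
import numpy as np, cv2
from station import ctrl
def ray(c,uv):
    K=np.array(c["intrinsics"]);k1=c["k1"]
    d=np.array([(uv[0]-K[0,2])/K[0,0],(uv[1]-K[1,2])/K[1,1]]);s=d.copy()
    for _ in range(30): s=d/(1+k1*(s@s))
    T=np.array(c["camera_from_world"]);R=T[:3,:3]
    o=-R.T@T[:3,3];v=R.T@np.array([s[0],s[1],1]);return o,v/np.linalg.norm(v)
def atz(c,uv,z):
    o,v=ray(c,uv);return o+v*(z-o[2])/v[2]
def tri(c1,a,c2,b):
    o1,v1=ray(c1,a);o2,v2=ray(c2,b)
    s=np.linalg.lstsq(np.c_[v1,-v2],o2-o1,rcond=None)[0]
    p,q=o1+s[0]*v1,o2+s[1]*v2;return (p+q)/2,np.linalg.norm(p-q)
def proj(c,P):
    T=np.array(c["camera_from_world"]);K=np.array(c["intrinsics"])
    p=T[:3,:3]@np.asarray(P,float)+T[:3,3];s=p[:2]/p[2];s=s*(1+c["k1"]*(s@s))
    return np.array([K[0,0]*s[0]+K[0,2],K[1,1]*s[1]+K[1,2]])
E
python3 - <<'E'
from h import *
import pickle
C={}
for n in("scene","top"):
    c=ctrl.camera(n);C[n]=c;cv2.imwrite(f"pics/{n}0.png",c["color"][:,:,::-1])
    T=np.array(c["camera_from_world"]);print(n,-T[:3,:3].T@T[:3,3],T[2,:3])
pickle.dump(C,open("c0.pkl","wb"))
o=ctrl.get_obs();print(o["time_s"],o["ee_pos"],o["eef_rot"],o["force"])
E
```

```text
pics
scene [0.96375128 0.70689791 0.93977079] [-0.33729491 -0.58983567 -0.73370704]
top [0.38477164 0.01406157 1.32117388] [ 0.14517796  0.02111982 -0.98918012]
0.1 [0.22857031 0.49999405 0.20495734] [-3.14056720e+00 -6.86418351e-05  2.71277925e+00] [-0.66000827  0.20934137  1.01664438]
```

View pics/scene0.png

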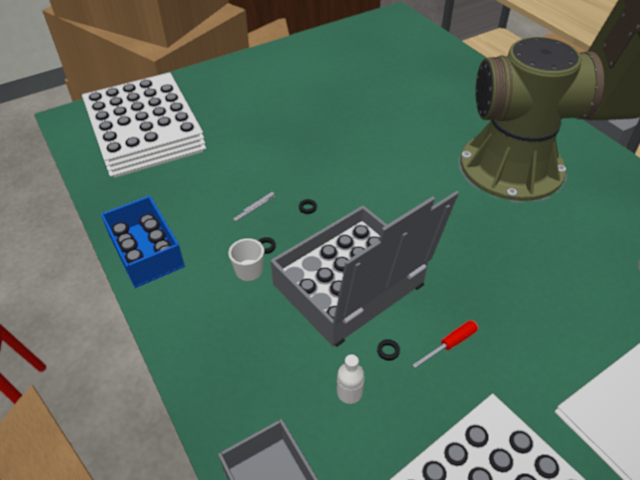

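View pics/top0.png

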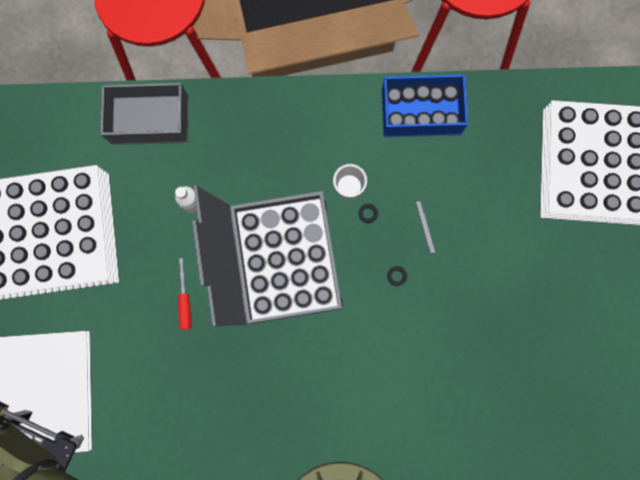

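The scene view shows the case in the middle with the lid leaning back. In the top view its front top corners are at about (324,193) and (341,307), the hinge side at (234,206) and (247,322), and the tongue edge at (194,222) to (203,285). Next I fit a model to these.

```bash
cat > fit.py <<'E'
from h import *
import pickle
from scipy.optimize import least_squares
C=pickle.load(open("c0.pkl","rb"))
def case(p,X):
    x,y,w=p[:3];c,s=np.cos(w),np.sin(w);X=np.asarray(X,float)
    return np.array([x+c*X[0]-s*X[1],y+s*X[0]+c*X[1],X[2]])
def lid(p,u,r,n=0,a=None):
    a=p[3] if a is None else a
    return case(p,[u,.095-r*np.cos(a)+n*np.sin(a),.075+r*np.sin(a)+n*np.cos(a)])
if __name__=="__main__":
    obs=[("top",(324,193),lambda p:case(p,[.12,-.095,.075])),("top",(341,307),lambda p:case(p,[-.12,-.095,.075])),
     ("top",(194,222),lambda p:lid(p,.055,.23)),("top",(203,285),lambda p:lid(p,-.055,.23)),
     ("scene",(273,265),lambda p:case(p,[.12,-.095,.075])),("scene",(363,209),lambda p:case(p,[-.12,-.095,.075]))]
    f=lambda p:np.concatenate([proj(C[n],g(p))-np.array(q) for n,q,g in obs])
    s=least_squares(f,[.45,.08,.0,1.7],loss="soft_l1");p=s.x;print(p,s.fun.round(1));np.save("p.npy",p)
    for n,(u0,v0,w,h) in {"top":(160,160,210,180),"scene":(230,160,240,200)}.items():
        k=3;im=cv2.resize(C[n]["color"][v0:v0+h,u0:u0+w,::-1],None,fx=k,fy=k,interpolation=cv2.INTER_CUBIC)
        def ln(P,col):
            q=np.array([(proj(C[n],a)-[u0,v0]+.5)*k for a in P]).astype(int);cv2.polylines(im,[q],True,col,1)
        ln([case(p,[a,b,.075]) for a,b in((.12,.095),(.12,-.095),(-.12,-.095),(-.12,.095))],(0,255,255))
        ln([lid(p,u,r) for u,r in((.123,0),(.123,.199),(.055,.199),(.055,.23),(-.055,.23),(-.055,.199),(-.123,.199),(-.123,0))],(0,0,255))
        cv2.imwrite(f"pics/fit_{n}.png",im)
    # bystanders
    for nm,a,z in(("bottle",(183,192),.11),("cup",(350,180),.06),("ra",(368,213),.005),("rb",(397,276),.005),("tw1",(418,203),.005),("tw2",(432,251),.005),("sd1",(181,260),.01),("sd2",(184,328),.015)):
        P=atz(C["top"],a,z);print(nm,P.round(3))
    print("rc",atz(C["scene"],(388,349),.005).round(3),"hinge",lid(p,0,0).round(4),"tongue",lid(p,0,.23).round(4))
E
python3 fit.py
```

```text
[0.53574598 0.10079487 0.15122853 1.7081801 ] [-4.3 -2.  -0.4  0.2 -0.3 -0.8  0.3  1.2 -1.1 -4.8  0.6 -4.6]
bottle [0.666 0.298 0.11 ]
cup [ 0.694 -0.038  0.06 ]
ra [ 0.634 -0.077  0.005]
rb [ 0.497 -0.133  0.005]
tw1 [ 0.653 -0.185  0.005]
tw2 [ 0.548 -0.209  0.005]
sd1 [0.541 0.324 0.01 ]
sd2 [0.398 0.315 0.015]
rc [0.563 0.27  0.005] hinge [0.5214 0.1947 0.075 ] tongue [0.5167 0.2259 0.3028]
```

```bash
python3 -c "
import cv2,numpy as np
a=cv2.imread('pics/fit_top.png');b=cv2.imread('pics/fit_scene.png')
h=max(a.shape[0],b.shape[0]);f=lambda i:cv2.copyMakeBorder(i,0,h-i.shape[0],0,0,0)
i=np.hstack([f(a),f(b)]);i=cv2.resize(i,None,fx=800/i.shape[1],fy=800/i.shape[1],interpolation=cv2.INTER_AREA);cv2.imwrite('pics/fit.png',i);print(i.shape)"
```

```text
(356, 800, 3)
```

View pics/fit.png

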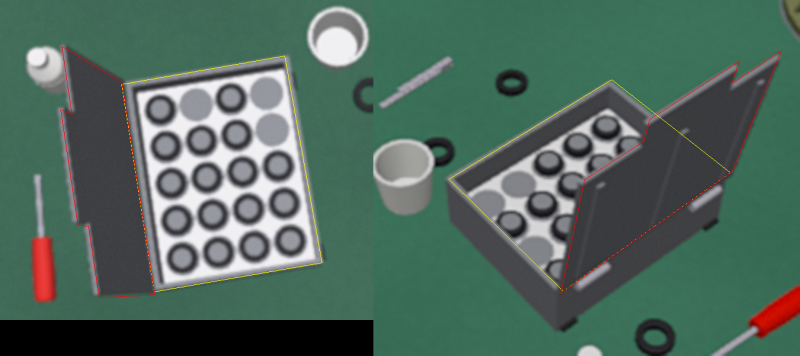

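The overlay matches the case rim and the lid outline in both views: case at about (0.536, 0.101), yaw 0.15, lid at 1.71 rad. The tool can only point down, so I check the shape of the fingers before choosing how to catch the lid.

```bash
python3 - <<'E'
from h import *
import pickle
C=pickle.load(open("c0.pkl","rb"))
w=ctrl.camera("wrist");pickle.dump(w,open("w0.pkl","wb"))
T=np.array(w["camera_from_world"]);print(-T[:3,:3].T@T[:3,3],T[2,:3],w["intrinsics"])
a=cv2.resize(w["color"][:,:,::-1],(480,360))
b=cv2.resize(C["top"]["color"][395:480,0:100,::-1],None,fx=3.2,fy=3.2,interpolation=cv2.INTER_CUBIC)
b=cv2.copyMakeBorder(b,0,360-b.shape[0],0,0,0)
cv2.imwrite("pics/w0.png",np.hstack([a,b]))
E
```

```text
[0.16117718 0.53016244 0.38522274] [ 0.23137915 -0.1067695  -0.96698705] [[381.79767929   0.         323.02241841]
 [  0.         381.79767929 241.51701137]
 [  0.           0.           1.        ]]
```

View pics/w0.png

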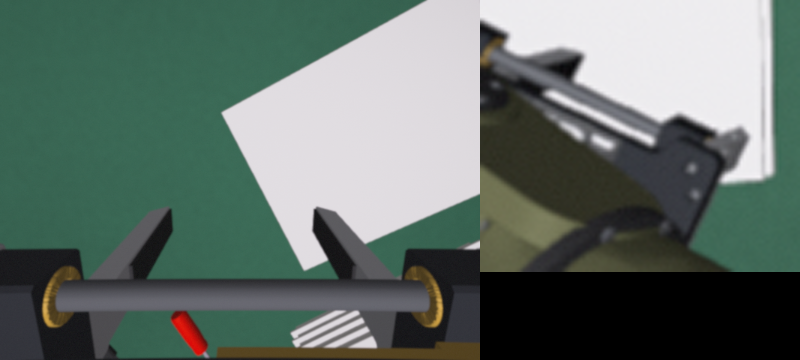

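Wrist view: both fingers are plain and tapered, with tips at about (170,210) and (315,210) in the left panel. I zoom in to look for a ledge.

```bash
python3 - <<'E'
from h import *
import pickle
w=pickle.load(open("w0.pkl","rb"));im=w["color"][260:420,100:560,::-1]
im=cv2.resize(im,(800,278),interpolation=cv2.INTER_CUBIC);im=(255*(im/255.)**.5).astype(np.uint8)
o=ctrl.get_obs();p=o["ee_pos"];R=cv2.Rodrigues(np.zeros(3))[0]
from scipy.spatial.transform import Rotation as Ro
R=Ro.from_euler("xyz",o["eef_rot"]).as_matrix()
for d in([0,.047,0],[0,-.047,0],[0,.047,-.04],[0,-.047,-.04],[.008,.047,0],[-.008,.047,0],[0,.0595,0]):
    q=proj(w,p+R@d);print(d,q.round(),((q-[100,260])*800/460).round())
print(R.round(2));cv2.imwrite("pics/w0z.png",im)
E
```

```text
[0, 0.047, 0] [418. 292.] [553.  55.]
[0, -0.047, 0] [232. 292.] [229.  56.]
[0, 0.047, -0.04] [442. 330.] [594. 122.]
[0, -0.047, -0.04] [208. 330.] [189. 122.]
[0.008, 0.047, 0] [419. 277.] [554.  29.]
[-0.008, 0.047, 0] [417. 307.] [551.  81.]
[0, 0.0595, 0] [443. 292.] [596.  55.]
[[-0.91  0.42 -0.  ]
 [ 0.42  0.91 -0.  ]
 [ 0.   -0.   -1.  ]]
```

View pics/w0z.png

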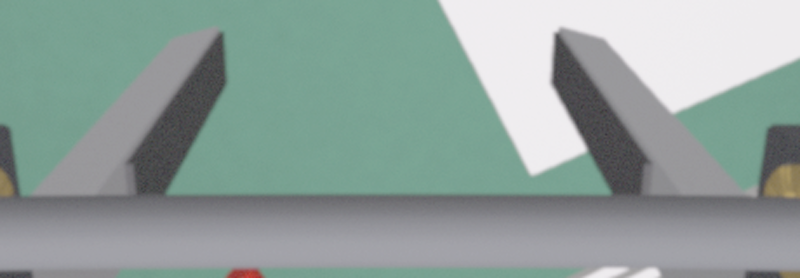

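No usable ledge, so the catch will use the flat side of the shut fingers under the tongue's lower edge. I shut the fingers and move to about 15 mm behind the tongue. The tool's y axis goes along the hinge, which is a turn of -0.99.

```bash
cat > q.py <<'E'
from fit import *
p=np.load("p.npy");H=lid(p,0,0)
def uv(P):
    d=np.asarray(P)[:2]-H[:2];c,s=np.cos(p[2]),np.sin(p[2]);return np.array([c*d[0]+s*d[1],-s*d[0]+c*d[1],P[2]])
def ang(c):
    g=c["color"].astype(int);dark=((g.max(2)<110)&(g.max(2)-g.min(2)<22)).astype(np.uint8)
    best=[]
    for a in np.arange(-.02,1.82,.01):
        q=np.array([proj(c,lid(p,u,r,.009,a)) for u,r in((.123,0.03),(.123,.199),(.055,.199),(.055,.23),(-.055,.23),(-.055,.199),(-.123,.199),(-.123,0.03))]).round().astype(np.int32)
        m=np.zeros(dark.shape,np.uint8);cv2.fillPoly(m,[q],1);o=cv2.dilate(m,np.ones((7,7)))-cv2.dilate(m,np.ones((3,3)))
        best.append((dark[m>0].mean()-dark[o>0].mean(),round(a,2)))
    return sorted(best)[-3:]
def st():
    o=ctrl.get_obs();F=o["force"];c,s=np.cos(p[2]),np.sin(p[2])
    print("t",round(o["time_s"],2),"uvz mm",(uv(o["ee_pos"])*1000).round(1),"yaw",round(o["eef_rot"][2],3),"Fuvz",np.round([c*F[0]+s*F[1],-s*F[0]+c*F[1],F[2]],1),"w",round(o["grip_width"],3))
if __name__=="__main__":
    import sys
    st()
    if len(sys.argv)>1: print(ang(ctrl.camera("scene")))
E
python3 -c "
from q import *
print(ang(C['scene']))"
python3 -m pendant '[[[1.77,-1.54,0.41],-0.062],[[1.77,-1.54,0.41],-0.062],[[1.77,-1.54,0.41],-0.062],[[1.77,-1.54,0.41],-0.062],[[1.77,-1.54,0.41],-0.062],[[1.77,-1.54,0.41],-0.062],[[1.77,-1.54,0.41],-0.062],[[1.77,-1.54,0.41],-0.062],[[1.77,-1.54,0.41],-0.062],[[1.77,-1.54,0.41],-0.062],[[1.77,-1.54,0.41],-0.062],[[1.77,-1.54,0.41],-0.062],[[1.77,-1.54,0.41],-0.062],[[1.77,-1.54,0.41],-0.062],[[1.77,-1.54,0.41],-0.062],[[1.77,-1.54,0.41],-0.062]]' 0 10
python3 q.py x
```

```text
[(np.float64(0.5478880391652958), np.float64(1.67)), (np.float64(0.5777287138050388), np.float64(1.68)), (np.float64(0.6063778412703795), np.float64(1.69))]
time_s: 1.48
ee_pos: [0.5125, 0.253, 0.271]
eef_rot: [-3.141, -0.0, 1.718]
force: [-2.9, 2.8, 0.1]
grip_width: 0.0003
grip_force: 1.5
t 1.48 uvz mm [-1.00e-01  5.90e+01  2.71e+02] yaw 1.718 Fuvz [-2.4  3.2  0.1] w 0.0
[(np.float64(0.4773088168065949), np.float64(1.74)), (np.float64(0.49577972908583484), np.float64(1.76)), (np.float64(0.5078807468175209), np.float64(1.75))]
```

```bash
python3 -m pendant '[[[0.06,-0.4,0],0],[[0.06,-0.4,0],0],[[0.06,-0.4,0],0],[[0.06,-0.4,0],0],[[0.06,-0.4,0],0],[[0.06,-0.4,0],0],[[0.06,-0.4,0],0],[[0.06,-0.4,0],0],[[0.06,-0.4,0],0],[[0.06,-0.4,0],0],[[0.06,-0.4,0],0],[[0.06,-0.4,0],0]]'
python3 q.py x
```

```text
time_s: 2.53
ee_pos: [0.5191, 0.2054, 0.271]
eef_rot: [-3.142, -0.0, 1.721]
force: [-0.7, 0.9, 0.3]
grip_width: 0.0002
grip_force: 0.4
t 2.53 uvz mm [ -0.7  10.9 271. ] yaw 1.721 Fuvz [-0.6  1.   0.3] w 0.0
[(np.float64(0.3979257594452974), np.float64(1.53)), (np.float64(0.42245621542124884), np.float64(1.55)), (np.float64(0.4347659974772825), np.float64(1.54))]
```

```bash
python3 -m pendant '[[[0.06,-0.4,0],0],[[0.06,-0.4,0],0],[[0.06,-0.4,0],0],[[0.06,-0.4,0],0],[[0.06,-0.4,0],0],[[0.06,-0.4,0],0],[[0.06,-0.4,0],0],[[-0.15,1,0],0],[[-0.15,1,0],0],[[0,0,3.5],0],[[0,0,3.5],0],[[0,0,0],0]]'
python3 q.py x
```

```text
time_s: 3.58
ee_pos: [0.521, 0.1994, 0.3477]
eef_rot: [3.132, -0.001, 1.722]
force: [0.4, 0.2, 0.5]
grip_width: 0.0004
grip_force: 0.0
t 3.58 uvz mm [3.000e-01 4.700e+00 3.477e+02] yaw 1.722 Fuvz [0.5 0.1 0.5] w 0.0
[(np.float64(0.5264126766502255), np.float64(1.29)), (np.float64(0.5320957646458389), np.float64(1.3)), (np.float64(0.5354866043794791), np.float64(1.31))]
```

The lid is at about 1.3 rad and falling by itself, and the finger is clear and above it. Now over the top and down in front.

```bash
python3 -m pendant '[[[0.41,-2.69,0],0],[[0.41,-2.69,0],0],[[0.41,-2.69,0],0],[[0.41,-2.69,0],0],[[0.41,-2.69,0],0],[[0.41,-2.69,0],0],[[0.41,-2.69,0],0],[[0.41,-2.69,0],0],[[0,0,-2.67],0],[[0,0,-2.67],0],[[0,0,-2.67],0],[[0,0,-2.67],0],[[0,0,-2.67],0],[[0,0,-2.67],0],[[0,0,-2.67],0]]'
python3 q.py x
```

```text
time_s: 4.88
ee_pos: [0.5525, -0.0165, 0.1519]
eef_rot: [-3.14, -0.0, 1.721]
force: [0.9, 0.1, 0.1]
grip_width: 0.0006
grip_force: 0.0
t 4.88 uvz mm [  -1.1 -213.5  151.9] yaw 1.721 Fuvz [ 0.9 -0.1  0.1] w 0.001
[(np.float64(0.558758306323906), np.float64(1.14)), (np.float64(0.5735009451034536), np.float64(1.13)), (np.float64(0.5759703935315241), np.float64(1.12))]
```

```bash
python3 -m pendant '[[[0,0,0],0],[[0,0,0],0],[[0,0,0],0],[[0,0,0],0],[[0,0,0],0],[[0,0,0],0],[[0,0,0],0],[[0,0,0],0],[[0,0,0],0],[[0,0,0],0],[[0,0,0],0],[[0,0,0],0],[[0,0,0],0],[[0,0,0],0]]'
python3 q.py x;python3 -m pendant '[[[0,0,0],0],[[0,0,0],0],[[0,0,0],0],[[0,0,0],0],[[0,0,0],0],[[0,0,0],0],[[0,0,0],0],[[0,0,0],0],[[0,0,0],0],[[0,0,0],0]]' | tail -4
python3 q.py x
python3 -m pendant '[[[0,0,0],0],[[0,0,0],0],[[0,0,0],0]]' | tail -3
python3 q.py x
```

```text
time_s: 6.1
ee_pos: [0.5531, -0.0174, 0.1541]
eef_rot: [-3.142, -0.0, 1.721]
force: [0.4, -0.7, 0.5]
grip_width: 0.0006
grip_force: 0.0
t 6.1 uvz mm [  -0.7 -214.5  154.1] yaw 1.721 Fuvz [ 0.3 -0.8  0.5] w 0.001
[(np.float64(0.05122760456741356), np.float64(1.05)), (np.float64(0.05138478545832606), np.float64(1.04)), (np.float64(0.051421403709000446), np.float64(1.01))]
eef_rot: [-3.142, 0.0, 1.721]
force: [0.2, -1.8, -1.8]
grip_width: 0.0003
grip_force: 1.1
t 6.98 uvz mm [  -0.7 -214.5  154.1] yaw 1.721 Fuvz [-0.  -1.8 -1.8] w 0.0
[(np.float64(0.002472065658063878), np.float64(1.29)), (np.float64(0.002489048187972919), np.float64(1.31)), (np.float64(0.0024967542195146308), np.float64(1.3))]
force: [1.5, -2.1, -0.8]
grip_width: 0.0005
grip_force: 0.7
t 7.28 uvz mm [  -0.7 -214.5  154.1] yaw 1.721 Fuvz [ 1.1 -2.3 -0.8] w 0.0
[(np.float64(0.0026698309107089885), np.float64(1.29)), (np.float64(0.002688172043010753), np.float64(1.31)), (np.float64(0.0026964945570758015), np.float64(1.3))]
```

The force shows the lid resting on the finger, about 2 N outward and 1.3 N down. I check by eye.

```bash
python3 - <<'E'
from q import *
c=ctrl.camera("scene");pickle.dump(c,open("c1.pkl","wb"))
im=cv2.resize(c["color"][140:360,220:500,::-1],None,fx=2.7,fy=2.7,interpolation=cv2.INTER_CUBIC)
for a,col in((.4,(0,0,255)),(.5,(0,255,255))):
    q=np.array([(proj(c,lid(p,u,r,.009,a))-[220,140]+.5)*2.7 for u,r in((.123,.199),(.055,.199),(.055,.23),(-.055,.23),(-.055,.199),(-.123,.199))]).astype(int);cv2.polylines(im,[q],False,col,1)
cv2.imwrite("pics/c1.png",im)
E
```

```text
(no output)
```

View pics/c1.png

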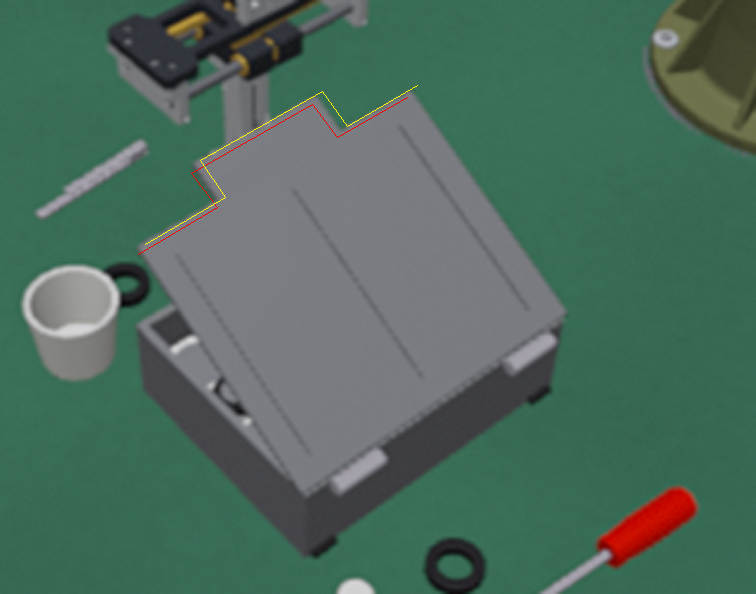

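Caught: the picture shows the tongue's front edge, around (200-320, 100-170), between the red 0.40 and yellow 0.50 outlines. That puts the lid at about 0.44 rad, held on the finger. Now I lower it along the tongue's arc.

```bash
python3 -m pendant '[[[0.02,-0.125,-0.296],0],[[0.02,-0.125,-0.296],0],[[0.02,-0.125,-0.296],0],[[0.02,-0.125,-0.296],0],[[0.02,-0.125,-0.296],0],[[0.016,-0.105,-0.304],0],[[0.016,-0.105,-0.304],0],[[0.016,-0.105,-0.304],0],[[0.016,-0.105,-0.304],0],[[0.016,-0.105,-0.304],0]]' >/dev/null
python3 q.py
cat > a.py <<'E'
from q import *
def edge(c):  # lid angle from brightness: score edges along predicted front outline
    g=cv2.GaussianBlur(c["color"],(0,0),.8).astype(float)
    g=g.max(2)-g.min(2)  # saturation: green high, grey low
    best=[]
    for a in np.arange(-.05,.7,.005):
        s=0
        for u,r in [(u,.199) for u in np.linspace(.065,.118,15)]+[(u,.23) for u in np.linspace(.025,.052,10)]+[(u,.23) for u in np.linspace(-.052,-.025,10)]+[(u,.199) for u in np.linspace(-.118,-.065,15)]:
            i=proj(c,lid(p,u,r-.006,.009,a)).round().astype(int);o=proj(c,lid(p,u,r+.006,.009,a)).round().astype(int)
            s+=g[o[1],o[0]]-g[i[1],i[0]]
        best.append((round(s),round(a,3)))
    return sorted(best)[-4:]
if __name__=="__main__":
    print(edge(pickle.load(open("c1.pkl","rb"))));st();print(edge(ctrl.camera("scene")))
E
python3 a.py
```

```text
t 8.22 uvz mm [  -0.7 -227.6  124.1] yaw 1.72 Fuvz [ -2.6 -11.5   4.3] w 0.001
[(2174, np.float64(0.46)), (2188, np.float64(0.465)), (2190, np.float64(0.475)), (2199, np.float64(0.47))]
t 8.22 uvz mm [  -0.7 -227.6  124.1] yaw 1.72 Fuvz [ -2.6 -11.5   4.3] w 0.001
[(2157, np.float64(0.325)), (2170, np.float64(0.34)), (2185, np.float64(0.33)), (2189, np.float64(0.335))]
```

```bash
python3 -m pendant '[[[0.01,-0.05,0],0],[[0.01,-0.05,0],0],[[0,0,0],0]]' >/dev/null
python3 a.py|tail -2
```

```text
t 8.52 uvz mm [  -0.7 -227.8  123.8] yaw 1.72 Fuvz [-1.3 -5.9  0.7] w 0.0
[(2166, np.float64(0.325)), (2168, np.float64(0.34)), (2185, np.float64(0.33)), (2185, np.float64(0.335))]
```

```bash
python3 -m pendant '[[[0.014,-0.092,-0.274],0],[[0.014,-0.092,-0.274],0],[[0.014,-0.09,-0.274],0],[[0.014,-0.09,-0.274],0]]' >/dev/null
python3 a.py|tail -2
```

```text
t 8.9 uvz mm [  -0.8 -231.5  112.8] yaw 1.72 Fuvz [-1.6 -5.1  1. ] w 0.0
[(2152, np.float64(0.295)), (2176, np.float64(0.28)), (2188, np.float64(0.29)), (2189, np.float64(0.285))]
```

```bash
python3 -m pendant '[[[0.012,-0.078,-0.277],0],[[0.012,-0.078,-0.277],0],[[0.012,-0.076,-0.277],0],[[0.012,-0.074,-0.277],0],[[0.01,-0.063,-0.282],0],[[0.01,-0.061,-0.282],0],[[0.01,-0.06,-0.282],0],[[0.01,-0.058,-0.282],0]]' >/dev/null
python3 a.py|tail -2
```

```text
t 9.62 uvz mm [  -0.8 -237.2   90.4] yaw 1.72 Fuvz [-2.5 -7.7  0.5] w 0.0
[(2024, np.float64(0.195)), (2030, np.float64(0.18)), (2038, np.float64(0.185)), (2048, np.float64(0.19))]
```

```bash
python3 -m pendant '[[[0.009,-0.06,-0.283],0],[[0.008,-0.055,-0.283],0],[[0.008,-0.05,-0.283],0],[[0.007,-0.045,-0.283],0],[[0.006,-0.04,-0.283],0],[[0.006,-0.036,-0.283],0],[[0.005,-0.034,-0.283],0]]' >/dev/null
python3 a.py|tail -2
```

```text
t 10.25 uvz mm [  -0.9 -240.4   70.5] yaw 1.72 Fuvz [-2.7 -7.  -0.5] w 0.001
[(1993, np.float64(0.095)), (2002, np.float64(0.11)), (2018, np.float64(0.105)), (2028, np.float64(0.1))]
```

```bash
python3 -m pendant '[[[0.003,-0.022,-0.2],0],[[0.003,-0.02,-0.2],0],[[0.003,-0.018,-0.2],0],[[0.002,-0.015,-0.2],0],[[0.002,-0.012,-0.2],0],[[0.002,-0.01,-0.2],0],[[0.001,-0.008,-0.2],0]]' >/dev/null
python3 a.py|tail -2
```

```text
t 10.88 uvz mm [  -0.9 -241.5   56.5] yaw 1.72 Fuvz [-2.5 -7.9 -1.3] w 0.001
[(1815, np.float64(0.05)), (1846, np.float64(0.045)), (1847, np.float64(0.04)), (1857, np.float64(0.035))]
```

```bash
python3 -m pendant '[[[0.001,-0.005,-0.12],0],[[0.001,-0.005,-0.12],0],[[0,-0.004,-0.12],0],[[0,-0.004,-0.12],0],[[0,-0.003,-0.12],0],[[0,-0.002,-0.12],0]]' >/dev/null
python3 a.py|tail -2;python3 -m pendant '[[[0,0,-0.1],0]]' >/dev/null; python3 q.py;python3 -m pendant '[[[0,0,-0.1],0]]' >/dev/null; python3 q.py
```

```text
t 11.43 uvz mm [  -1.  -241.8   49.3] yaw 1.72 Fuvz [-2.9 -8.6 -1. ] w 0.0
[(1841, np.float64(-0.0)), (1851, np.float64(0.015)), (1869, np.float64(0.01)), (1892, np.float64(0.005))]
t 11.57 uvz mm [  -1.  -241.8   48.3] yaw 1.72 Fuvz [-2.6 -8.4 -0.8] w 0.001
t 11.65 uvz mm [  -1.  -241.9   47.3] yaw 1.72 Fuvz [-1.3 -8.6 -1. ] w 0.0
```

```bash
python3 -m pendant '[[[0,0,-0.08],0],[[0,0,-0.08],0]]' >/dev/null; python3 q.py;python3 -m pendant '[[[0,0,-0.08],0],[[0,0,-0.08],0]]' >/dev/null; python3 q.py;python3 -m pendant '[[[0,0,-0.08],0],[[0,0,-0.08],0]]' >/dev/null; python3 a.py|tail -2
```

```text
t 11.82 uvz mm [  -1.  -241.9   45.7] yaw 1.72 Fuvz [-2.3 -8.8 -0.6] w 0.0
t 11.98 uvz mm [  -0.5 -241.9   44.8] yaw 1.72 Fuvz [-1.9 -8.   5.5] w 0.0
t 12.15 uvz mm [-1.000e-01 -2.419e+02  4.350e+01] yaw 1.72 Fuvz [-0.3 -7.5  5.8] w 0.0
[(1908, np.float64(-0.02)), (1931, np.float64(-0.015)), (1952, np.float64(-0.005)), (1972, np.float64(-0.01))]
```

The vertical force flipped as the finger slipped past the tongue edge, so the lid has landed. I draw the finger out and rise.

```bash
python3 -m pendant '[[[0.03,-0.2,0],0],[[0.08,-0.5,0],0],[[0.15,-1,0],0],[[0.15,-1,0],0],[[0.15,-1,0],0],[[0.15,-1,0],0],[[0,0,2],0],[[0,0,2.5],0],[[0,0,2.5],0],[[0,0,2.5],0],[[0,0,2.5],0],[[0,0,0],0],[[0,0,0],0]]' >/dev/null
python3 a.py|tail -2; python3 - <<'E'
from h import *
a=ctrl.camera("scene")["color"];b=ctrl.camera("top")["color"]
i=np.hstack([cv2.resize(x[140:440,s:s+320,::-1],None,fx=1.25,fy=1.25) for x,s in((a,190),(b[20:],140))][:1]+[cv2.resize(b[120:420,140:460,::-1],None,fx=1.25,fy=1.25)])
cv2.imwrite("pics/end.png",i)
E
```

```text
t 13.28 uvz mm [-2.000e-01 -2.893e+02  1.640e+02] yaw 1.72 Fuvz [ 0.   0.5 -0.4] w 0.0
[(1919, np.float64(-0.02)), (1949, np.float64(-0.015)), (1979, np.float64(-0.005)), (2000, np.float64(-0.01))]
```

View pics/end.png

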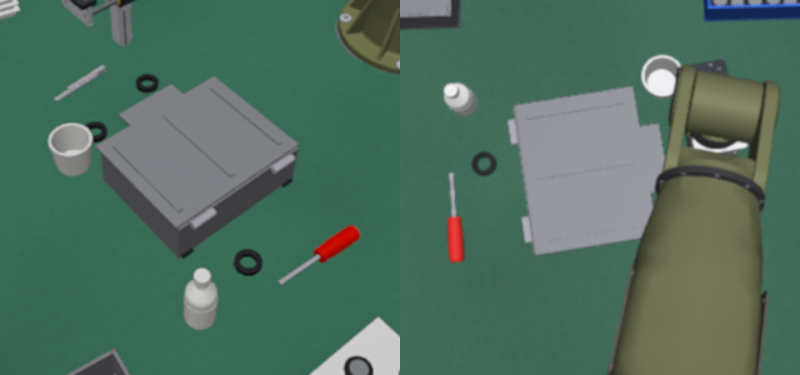

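The picture shows the lid flat shut, the tongue at (155,100) free of the finger, and cup, rings, tweezers, bottle and screwdriver where they were.

```bash
python3 -c "
from station import ctrl
print(ctrl.hand_in())"
```

```text
the job is handed in; nothing more can be done
None
```

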